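# Sweep the empty moulds off the cold plate

## Task

The blocks have been knocked out of their moulds: sweep the three empty steel moulds off the cold plate into the stainless-steel mould pan tucked against its side (not into the white tray on the other side). Push them along the plate and over its edge with the fingertips; do not grip, lift or carry them. Leave the two cassettes with wax blocks on the plate where they are, and do not disturb the other things on the bench.

Things in the scene. Friction and masses are not known exactly. Their poses are not given: they have to be found in the camera images.
- cold_plate: fixed cold plate: cream housing under a flat dark grey metal plate 280 (own x) x 260 (own y) mm, top 60 mm above the bench. Left and right edges (own y = +-130) are open, no lip; front and back edges (x = +-140) have a rim 5 mm high, 4 thick. Overhangs both trays by 10 mm. Origin: on the bench under the plate's centre; own x away from the robot, z up; may stand turned a few degrees
- mould_pan: fixed open stainless-steel pan at the left (plate's +y) or right (-y) side of the cold plate, parallel to it, inner edge under the overhang: 260 (own x) x 120 (own y) x 45 mm high, walls and floor 3 mm; rim bead 48 mm above the bench. Another mould already lies in it. Origin: centre of its underside, 180 mm from the plate's origin along the plate's y
- block_tray: white plastic tray of the same size, fixed at the other side of the cold plate, with a green cassette in it; no mould belongs here. Origin: centre of its underside
- mould_a: empty stainless-steel base mould, open side up on the cold plate: bright metal dish 46 (own x) x 34 (own y) mm, 12 high, about 25 g; its lowest 5 mm is a narrower well, 32 x 26, under an overhanging flange. Slides freely when pushed at the side. Origin: centre of its underside. Lies alone, some 60 mm or more (along the plate's x) from the rows of the others
- mould_b: empty stainless-steel base mould, open side up on the cold plate: bright metal dish 46 (own x) x 34 (own y) mm, 12 high, about 25 g; its lowest 5 mm is a narrower well, 32 x 26, under an overhanging flange. Slides freely when pushed at the side. Origin: centre of its underside. Lies in a row along the plate's y with mould_c, 68 to 78 mm between centres
- mould_c: empty stainless-steel base mould, open side up on the cold plate: bright metal dish 46 (own x) x 34 (own y) mm, 12 high, about 25 g; its lowest 5 mm is a narrower well, 32 x 26, under an overhanging flange. Slides freely when pushed at the side. Origin: centre of its underside. Beside mould_b
- block_pink: histology cassette (pink plastic, 40 mm along own x, 28 mm along own y, 6 mm high) carrying a whitish wax block, 13 mm high in all, 15 g, still chilling on the cold plate; stays where it is. Origin: centre of its underside. The two cassettes form a row along the plate's y
- block_yellow: histology cassette (yellow plastic, 40 mm along own x, 28 mm along own y, 6 mm high) carrying a whitish wax block, 13 mm high in all, 15 g, still chilling on the cold plate; stays where it is. Origin: centre of its underside. Beside the pink one
- tray_block: green cassette with wax block, like the others, lying in the white tray; leave it. Origin: centre of its underside
- blade_box: blade dispenser, brown box with a green end, about 110 x 36 x 26 mm, lying on the bench to the side; leave it. Origin: near its middle, on the underside
- forceps: steel forceps 130 mm long, 8 mm high, lying on the bench to the side; leave it. Origin: middle, on the bench
- brush: small wooden section brush 180 mm long, 10 mm high, lying on the bench to the side; leave it. Origin: middle, on the bench
- jar: amber glass jar, 64 mm across, 65 mm high, standing on the bench to the side; leave it. Origin: centre of its underside

How it is judged:
By the outcome, as a careful person would: the job done as asked, in the order asked, and still so for the second after the job is handed in, with the robot touching nothing.
It also fails if it takes over 45 s, if anything falls off the work surface, if the arm or the gripper's body presses on something with over 40 N, if the wrist force passes 120 N, or if a joint passes its speed limit or range.

## Robot

A 6-joint arm with a two-finger parallel gripper is mounted at the origin on the work surface. World frame = base frame: x ahead of the robot, y to its left, z up, the work surface at z = 0. Lengths are in m, angles in rad, forces in N, time in s.
With the tool pointing down it reaches from about 0.3 to 0.775 m from the base axis. Payload 14.6 kg.
Tool frame: the origin (TCP) lies on the centre line of the jaws, within the pads' length; the fingertips stand 19 mm ahead of it and the grasp point (between the pads) is the TCP; z points along the fingers, y is the line along which they close (so a half turn about z gives the same grasp; the last joint's range is limited). The gripper opens to 94 mm and grips with 3 to 60 N. Pads are 16 mm wide; open, the fingers measure 119 mm over their backs; the gripper's body (75 mm by 177 mm) begins 78 mm behind the grasp point.
Start: joints at [1.034, 0.3, 1.521, -0, 1.321, -0.067], TCP at [0.249, 0.49, 0.224] pointing down, gripper open.
Joint ranges: [-3.03, 3.03], [-0.79, 2.21], [0.23, 2.52], [-1.04, 4.18], [0, 3.07], [-2.55, 2.55]. Speed limits (rad/s): [2.22, 2.22, 2.57, 3.14, 3.14, 3.14].

## Interface

Orientations are given as [roll, pitch, yaw] about the fixed x, y, z axes, in that order (R = Rz(yaw) Ry(pitch) Rx(roll)).
In Python, from station import get_obs, camera, workorder gives the robot as it stands.
- The arm moves only by the tool play_rows, never from a script. Its argument "motion" is a list that holds one entry, the list of rows, each a list of 7 numbers: the shift along the tool's x, y, z as a fraction of full scale, then the turn, a rotation vector about the tool's x, y, z as a fraction of full scale, then the opening, from -1 (shut) to 1 (fully open). In form: [[[x, y, z, ax, ay, az, grip], ...]]. A call has 1 to 10 rows; each row is the pose to reach, as a shift and turn from the pose commanded when the call began, along the tool's axes at that moment, turning the shorter way round; what a row does not reach only later rows make up. Full scale, the value 1, is 0.25 m for a shift and 2 pi rad for a turn. A row lasts 1/10 s, in which the tool goes at most 50 mm and 8.59 degrees, less where a joint would pass 70% of its speed; a pose out of reach is approached as far as the arm can. A call with a number of a shift or a turn outside -1 to 1 is refused whole. A call with a gripper value outside its range is refused whole. The fingers move at their own pace and stop on an object; "grip_force" is the grip in N (left out, the last holds). Time passes only in rows, so rows that repeat a pose let the fingers close. It gives the time, the measured TCP pose, the force, the opening and the grip force at its end, in the units of the state.
- get_obs(): the state, without advancing time (a new reading comes with each control period).
- camera(name): name is "side" or "top" or "wrist"; returns a dict with "frame" (420x560x3 uint8, red, green, blue), "z_map" (420x560 float32, m along the optical axis (not along the pixel's ray), 0 where there is no reading), "camera_matrix" (3x3 intrinsics, pixels), "D" ([k1, k2, p1, p2, k3] as OpenCV has them; the pictures are not rectified), "T" (4x4, takes a point from camera to world coordinates); the wrist camera has in their place "T_tool_cam" (4x4, takes a point from camera to tool coordinates, whose origin is the TCP and whose axes are the flange's). Camera axes: x right, y up, looking along -z (the intrinsics and any distortion apply to the point x, -y, -z); pixel columns grow to the right and rows downward; lengths in m; the calibration is good to about 2 mm. A picture is of the moment at which its call begins: read the wrist's pose just before it.
- workorder.hand_in(): hands the job in; it is judged then, once.
The state is a dict: "time_s": time; "qpos": joint angles; "joint_vel": joint speeds; "tau": joint torques, N m; "ee_pos": TCP position; "eef_rot": TCP orientation; "force": force on the tool from outside, world axes, zero at the start; "moment": the same for the moment, N m; "grip_width": finger opening in m; "grip_force": force on a finger pad.
Only numpy, scipy, OpenCV 4.12 (cv2) and the standard library are available. Lean on these libraries where they do the work, as an engineer would, in place of code of your own. Each camera call takes 0.05 s, during which the arm holds its last target. There are 200 camera calls.

## Working session

There is one attempt and no reset: what is moved stays moved. The work goes in short steps, Python scripts to look and compute and a tool call to move; the robot and the scene stay as the last step left them, time stands still between calls to the robot, and variables do not carry over. Pictures are saved under pics/ and viewed, at most 10 in all, crops included, and the job is handed in when it is done.

Besides the shell and the picture viewer there is one more tool, called as name(argument=value, ...), one argument or row to a line, values as JSON. play_rows: Moves the arm, as the interface text tells. Its arguments: {"type":"object","properties":{"motion":{"type":"array"},"grip_force":{"type":"number"}},"required":["motion"]}

```bash
ls; mkdir -p pics; cat > h.py <<'E'
import numpy as np, cv2
from station import get_obs, camera, workorder
def undist(c,uv):
    return cv2.undistortPoints(np.array(uv,np.float64).reshape(-1,1,2),c["camera_matrix"],np.array(c["D"])).reshape(-1,2)
def onplane(c,uv,z):
    n=undist(c,uv); d=np.c_[n[:,0],-n[:,1],-np.ones(len(n))]@c["T"][:3,:3].T
    o=c["T"][:3,3]; return o+d*((z-o[2])/d[:,2])[:,None]
def cloud(c):
    h,w=c["z_map"].shape; v,u=np.mgrid[:h,:w]
    n=undist(c,np.c_[u.ravel(),v.ravel()]); Z=c["z_map"].ravel().astype(float)
    P=np.c_[n[:,0]*Z,-n[:,1]*Z,-Z]@c["T"][:3,:3].T+c["T"][:3,3]
    P[Z==0]=np.nan
    return P.reshape(h,w,3)
E
python3 - <<'E'
from h import *
import pickle
c=camera("top"); s=camera("side")
pickle.dump((c,s),open("c0.pkl","wb"))
cv2.imwrite("pics/top0.png",cv2.resize(c["frame"][...,::-1],(784,588)))
cv2.imwrite("pics/side0.png",s["frame"][...,::-1])
print(get_obs()); print(c["T"],s["T"])
E
```

```text
pics
{'time_s': 0.1, 'qpos': array([ 1.03438101e+00,  3.00425101e-01,  1.52151525e+00, -2.39092325e-05,
        1.32068172e+00, -6.65951226e-02]), 'joint_vel': array([-0.0015253 , -0.00152848,  0.000124  ,  0.00036851,  0.00030638,
        0.00013299]), 'tau': array([ 7.98927977e-04, -5.32636714e+01, -3.53284335e+01,  7.09232013e-02,
        2.34601140e-02, -6.23738083e-05]), 'ee_pos': array([0.24889681, 0.49022309, 0.22393939]), 'eef_rot': array([-3.14056398e+00, -4.53957351e-05,  2.67177836e+00]), 'force': array([ 0.65994936, -0.19068259,  0.09690283]), 'moment': array([-0.04532115, -0.01420607, -0.00833995]), 'grip_force': 0.0, 'grip_width': 0.09400940691821294}
[[-0.00589628  0.99638722 -0.08472153  0.45351699]
 [-0.99993604 -0.00669249 -0.00911704 -0.00837533]
 [-0.0096511   0.08466235  0.99636296  1.16972114]
 [ 0.          0.          0.          1.        ]] [[ 0.85707836  0.28872736 -0.42667693 -0.06633032]
 [-0.5151453   0.49071622 -0.70272535 -1.03153062]
 [ 0.00648125  0.8220913   0.56931879  0.89980014]
 [ 0.          0.          0.          1.        ]]
```

View pics/top0.png

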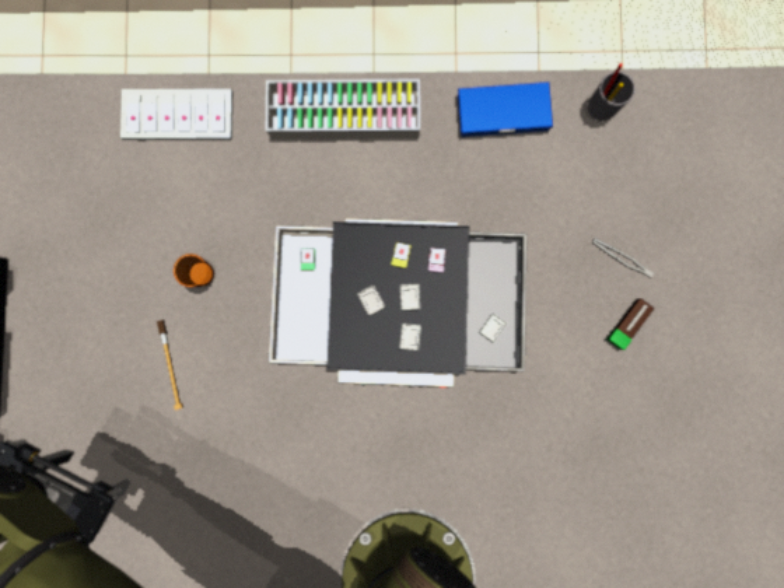

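View pics/side0.png

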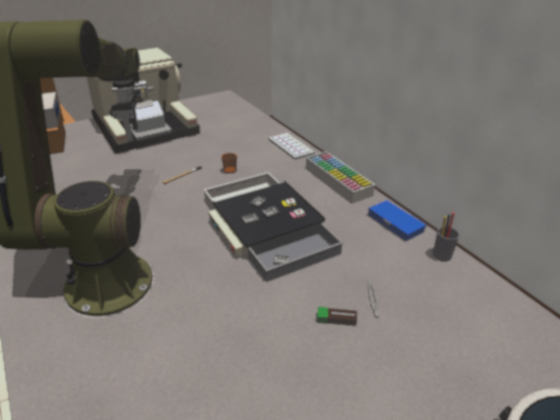

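Top view (784-px scale): the dark plate spans about (330,222)–(468,372). The steel pan is on the right (-y), with a mould in it at (492,328), and the white tray is on the left. Moulds are at (371,300), (410,297) and (411,337). Cassettes are at (401,254) and (437,259). The side view agrees.

```bash
python3 - <<'E'
from h import *
import pickle
c,s=pickle.load(open("c0.pkl","rb"))
P=cloud(c); f=c["frame"].astype(int); hsv=cv2.cvtColor(c["frame"],cv2.COLOR_RGB2HSV)
k=560/784
# plate: dark pixels
m=np.zeros(f.shape[:2],np.uint8); m[155:270,232:340]=1
dark=((f.max(2)<70)&(m>0)).astype(np.uint8)
dark=cv2.morphologyEx(dark,cv2.MORPH_OPEN,np.ones((5,5)))
cs,_=cv2.findContours(dark,cv2.RETR_EXTERNAL,cv2.CHAIN_APPROX_NONE)
ct=max(cs,key=cv2.contourArea)
print("plate depth z med",np.nanmedian(P[dark>0][:,2]))
pl=onplane(c,ct[:,0],0.06)[:,:2].astype(np.float32)
r=cv2.minAreaRect(pl); print("plate",r); print(cv2.boxPoints(r))
hull=np.zeros_like(dark); cv2.fillConvexPoly(hull,cv2.convexHull(ct),1)
hull=cv2.erode(hull,np.ones((7,7)))
ob=((f.max(2)>95)&(hull>0)).astype(np.uint8)
cs,_=cv2.findContours(ob,cv2.RETR_EXTERNAL,cv2.CHAIN_APPROX_NONE)
for q in cs:
    if cv2.contourArea(q)<60: continue
    mm=np.zeros_like(ob); cv2.drawContours(mm,[q],-1,1,-1)
    w=onplane(c,q[:,0],0.071)[:,:2].astype(np.float32)
    (x,y),(a,b),t=cv2.minAreaRect(w)
    bx=cv2.boxPoints(((x,y),(a,b),t)); e=[bx[1]-bx[0],bx[2]-bx[1]]; L=max(e,key=np.linalg.norm)
    yaw=(np.degrees(np.arctan2(L[1],L[0]))+90)%180-90
    print("obj px",q[:,0].mean(0).round(),"xy",round(x,4),round(y,4),"size",round(a,3),round(b,3),"yaw",round(yaw,1),
      "z90",np.nanpercentile(P[mm>0][:,2],[10,90]).round(3),"sat",hsv[mm>0][:,1].mean().round())
print("pan col z",P[190:245:10,[345,360,370,372,374]][...,2].round(3))
E
```

```text
Traceback (most recent call last):
ValueError: max() iterable argument is empty
```

```bash
cat > m.py <<'E'
from h import *
import pickle,sys
def analyse(c):
    P=cloud(c); f=c["frame"].astype(int); hsv=cv2.cvtColor(c["frame"],cv2.COLOR_RGB2HSV)
    m=np.zeros(f.shape[:2],np.uint8); m[150:285,215:350]=1
    dark=((np.abs(P[...,2]-0.06)<0.004)&(f.max(2)<75)&(m>0)).astype(np.uint8)
    dark=cv2.morphologyEx(dark,cv2.MORPH_OPEN,np.ones((3,3)))
    cs,_=cv2.findContours(dark,cv2.RETR_EXTERNAL,cv2.CHAIN_APPROX_NONE)
    ct=max(cs,key=cv2.contourArea)
    print("plate z",np.nanmedian(P[dark>0][:,2]))
    r=cv2.minAreaRect(onplane(c,ct[:,0],0.06)[:,:2].astype(np.float32)); print("plate",r); print(cv2.boxPoints(r).round(4))
    hull=np.zeros_like(dark); cv2.fillConvexPoly(hull,cv2.convexHull(ct),1)
    hull=cv2.erode(hull,np.ones((7,7)))
    ob=((f.max(2)>95)&(hull>0)).astype(np.uint8)
    cs,_=cv2.findContours(ob,cv2.RETR_EXTERNAL,cv2.CHAIN_APPROX_NONE)
    for q in cs:
        if cv2.contourArea(q)<60: continue
        mm=np.zeros_like(ob); cv2.drawContours(mm,[q],-1,1,-1)
        w=onplane(c,q[:,0],0.071)[:,:2].astype(np.float32)
        (x,y),(a,b),t=cv2.minAreaRect(w)
        bx=cv2.boxPoints(((x,y),(a,b),t)); e=[bx[1]-bx[0],bx[2]-bx[1]]; L=max(e,key=np.linalg.norm)
        yaw=(np.degrees(np.arctan2(L[1],L[0]))+90)%180-90
        print("obj px",q[:,0].mean(0).round(),"xy",round(x,4),round(y,4),"size",round(a,3),round(b,3),"yaw",round(yaw,1),
          "z",np.nanpercentile(P[mm>0][:,2],[10,90]).round(3),"sat",hsv[mm>0][:,1].mean().round())
E
python3 - <<'E'
from m import *
c,s=pickle.load(open("c0.pkl","rb"))
P=cloud(c); print(c["frame"][200,250:330:16], P[200,220:390:8,2].round(3))
analyse(c)
E
```

```text
[[70 73 71]
 [76 74 76]
 [79 78 80]
 [78 79 81]
 [79 80 81]] [ 0.004  0.003  0.06   0.059  0.062  0.058  0.061  0.061  0.059  0.062
  0.061  0.06   0.058  0.057  0.063  0.004  0.005  0.009  0.001  0.02
  0.    -0.001]
plate z 0.06068029920964768
plate ((0.5917816758155823, 0.08655106276273727), (0.10437712073326111, 0.16237112879753113), 87.23109436035156)
[[0.5082 0.0383]
 [0.6704 0.0305]
 [0.6754 0.1348]
 [0.5132 0.1426]]
```

```bash
sed -i 's/<75/<100/; s/>95/>125/' m.py
python3 - <<'E'
from m import *
c,s=pickle.load(open("c0.pkl","rb"))
analyse(c)
P=cloud(c)
q=np.array([[352,234]]); print("pan mould",onplane(c,q,0.012))
E
```

```text
plate z 0.06058051047277657
plate ((0.5345041155815125, 0.01436179131269455), (0.25666698813438416, 0.27325257658958435), 87.83020782470703)
[[ 0.3931 -0.1087]
 [ 0.6662 -0.1191]
 [ 0.6759  0.1374]
 [ 0.4028  0.1478]]
obj px [292. 240.] xy 0.4585 -0.0067 size 0.036 0.047 yaw -6.7 z [0.06  0.072] sat 10.0
obj px [265. 214.] xy 0.5275 0.0654 size 0.047 0.036 yaw 26.5 z [0.061 0.072] sat 13.0
obj px [292. 212.] xy 0.5325 -0.007 size 0.034 0.047 yaw -0.4 z [0.06  0.073] sat 10.0
obj px [312. 185.] xy 0.6026 -0.0577 size 0.031 0.045 yaw -5.0 z [0.062 0.075] sat 21.0
obj px [286. 182.] xy 0.6127 0.0095 size 0.03 0.045 yaw -11.8 z [0.064 0.075] sat 60.0
pan mould [[ 0.47529218 -0.16931688  0.012     ]]
```

play_rows(
  motion=[
    [[-0.3,-0.19,0,0,0,0.06,-0.57],[-0.6,-0.38,0,0,0,0.12,-0.57],[-0.93,-0.572,0,0,0,0.1813,-0.57],[-0.93,-0.572,0,0,0,0.1813,-0.57],[-0.93,-0.572,0,0,0,0.1813,-0.57],[-0.93,-0.572,0,0,0,0.1813,-0.57],[-0.93,-0.572,0,0,0,0.1813,-0.57],[-0.93,-0.572,0,0,0,0.1813,-0.57],[-0.93,-0.572,0,0,0,0.1813,-0.57],[-0.93,-0.572,0,0,0,0.1813,-0.57]],
  ],
)

```text
time_s: 1.1
ee_pos: [0.3914, 0.2577, 0.2243]
eef_rot: [-3.141, 0.0, 1.536]
force: [-0.0, 0.1, 0.3]
grip_width: 0.0208
grip_force: 0.0
```

play_rows(
  motion=[
    [[-0.18,0.12,0,0,0,0.0005,-0.57],[-0.35,0.24,0,0,0,0.0005,-0.57],[-0.52,0.36,0.05,0,0,0.0005,-0.57],[-0.7,0.47,0.1,0,0,0.0005,-0.57],[-0.85,0.56,0.2,0,0,0.0005,-0.57],[-0.913,0.602,0.3,0,0,0.0005,-0.57],[-0.913,0.602,0.376,0,0,0.0005,-0.57],[-0.913,0.602,0.376,0,0,0.0005,-0.57],[-0.913,0.602,0.376,0,0,0.0005,-0.57]],
  ],
)

```text
time_s: 2.0
ee_pos: [0.5333, 0.0243, 0.131]
eef_rot: [-3.142, -0.0, 1.532]
force: [-0.2, -0.2, 0.9]
grip_width: 0.0202
grip_force: 0.0
```

```bash
python3 - <<'E'
from h import *
o=get_obs(); c=camera("wrist")
cv2.imwrite("pics/w1.png",c["frame"][...,::-1]); print(o["ee_pos"],o["eef_rot"]); print(c["T_tool_cam"])
from scipy.spatial.transform import Rotation as R
T=np.eye(4);T[:3,:3]=R.from_euler("xyz",o["eef_rot"]).as_matrix();T[:3,3]=o["ee_pos"]
c["T"]=T@c["T_tool_cam"]
import pickle; pickle.dump(c,open("w1.pkl","wb"))
E
```

```text
[0.53327057 0.02428592 0.13099429] [-3.14151180e+00 -2.60884321e-05  1.53151507e+00]
[[ 1.37840023e-03  9.58997321e-01  2.83411781e-01  8.24802164e-02]
 [ 9.99999044e-01 -1.29174782e-03 -4.92626704e-04  1.43181972e-04]
 [-1.06331139e-04  2.83412189e-01 -9.58998185e-01 -1.60347838e-01]
 [ 0.00000000e+00  0.00000000e+00  0.00000000e+00  1.00000000e+00]]
```

View pics/w1.png

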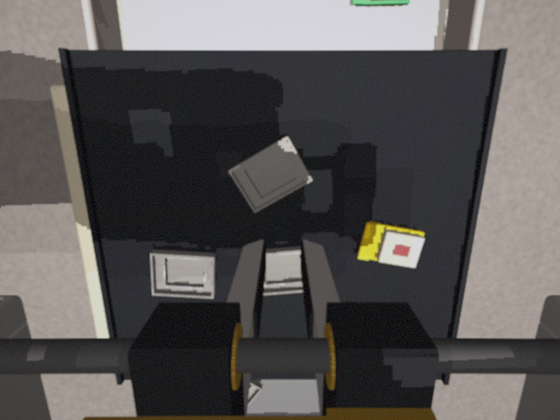

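Wrist view: mould_b sits at about (270,175), with its nearest corner at (257,212). mould_c's far flange edge is at row 248, seen between the fingers, mould_a is at (183,275), and yellow is at (392,245). I'll check the gap between b and c in plate coordinates.

```bash
python3 - <<'E'
from h import *
import pickle
c=pickle.load(open("w1.pkl","rb"))
O=np.array([.5345,.0144]);E=np.array([[.9993,-.038],[.038,.9993]])
def p(n,uv,z): print(n,((onplane(c,uv,z)[:,:2]-O)@E.T).round(4).tolist())
p("b corners",[[289,137],[312,181],[257,212],[229,174]],.072)
p("c top edge",[[265,249],[301,247]],.072)
p("a corners",[[150,250],[216,250],[216,299],[150,297]],.072)
p("plate left edge",[[75,51],[500,51]],.06)
p("yellow",[[365,222],[424,232],[418,269],[358,261]],.066)
E
```

```text
b corners [[0.0027, 0.0743], [0.0184, 0.0451], [-0.0193, 0.0231], [-0.0376, 0.0499]]
c top edge [[-0.0142, -0.0049], [0.0117, -0.0033]]
a corners [[-0.0969, -0.0056], [-0.0495, -0.0056], [-0.0517, -0.0457], [-0.1012, -0.0439]]
plate left edge [[-0.1339, 0.127], [0.1372, 0.127]]
yellow [[0.0579, 0.0136], [0.1013, 0.0059], [0.1003, -0.0238], [0.0549, -0.0172]]
```

play_rows(
  motion=[
    [[0,0,0.08,0,0,0,-0.57],[0,0,0.15,0,0,0,-0.57],[0,0,0.194,0,0,0,-0.57],[0,0,0.194,0,0,0,-0.57],[-0.02,0,0.194,0,0,0,-0.57],[-0.05,0,0.194,0,0,0,-0.57],[-0.08,0,0.194,0,0,0,-0.57],[-0.11,0,0.194,0,0,0,-0.57],[-0.14,0,0.194,0,0,0,-0.57],[-0.16,0,0.194,0,0,0,-0.57]],
  ],
)

```text
time_s: 3.05
ee_pos: [0.5316, -0.017, 0.0821]
eef_rot: [3.141, 0.0, 1.529]
force: [-0.3, 1.0, -0.9]
grip_width: 0.0206
grip_force: 0.3
```

play_rows(
  motion=[
    [[-0.03,0,0,0,0,0,-0.57],[-0.06,0,0,0,0,0,-0.57],[-0.09,0,0,0,0,0,-0.57],[-0.12,0,0,0,0,0,-0.57],[-0.15,0,0,0,0,0,-0.57],[-0.18,0,0,0,0,0,-0.57],[-0.21,0,0,0,0,0,-0.57],[-0.24,0,0,0,0,0,-0.57],[-0.27,0,0,0,0,0,-0.57],[-0.3,0,0,0,0,0,-0.57]],
  ],
)

```text
time_s: 4.05
ee_pos: [0.5285, -0.0917, 0.082]
eef_rot: [3.142, 0.0, 1.53]
force: [-0.1, 0.5, 0.2]
grip_width: 0.0205
grip_force: 0.2
```

play_rows(
  motion=[
    [[-0.03,0,0,0,0,0,-0.57],[-0.06,0,0,0,0,0,-0.57],[-0.09,0,0,0,0,0,-0.57],[-0.12,0,0,0,0,0,-0.57],[-0.15,0,0,0,0,0,-0.57],[-0.18,0,0,0,0,0,-0.57],[-0.18,0,0,0,0,0,-0.57],[-0.18,0,-0.1,0,0,0,-0.57],[-0.18,0,-0.2,0,0,0,-0.57],[-0.18,0,-0.2,0,0,0,-0.57]],
  ],
)

```text
time_s: 5.05
ee_pos: [0.528, -0.1363, 0.135]
eef_rot: [3.137, 0.001, 1.53]
force: [1.0, -0.0, -0.7]
grip_width: 0.0202
grip_force: 0.0
```

```bash
python3 - <<'E'
from m import *
o=get_obs(); print(o["ee_pos"],o["eef_rot"],o["time_s"])
c=camera("top"); w=camera("wrist")
cv2.imwrite("pics/v2.png",np.hstack([c["frame"][130:300,180:400,::-1].repeat(2,0).repeat(2,1),cv2.resize(w["frame"][...,::-1],(340,340))]))
E
```

```text
[ 0.52796158 -0.13630053  0.1350119 ] [3.13679730e+00 1.34245036e-03 1.52969634e+00] 5.05
```

View pics/v2.png

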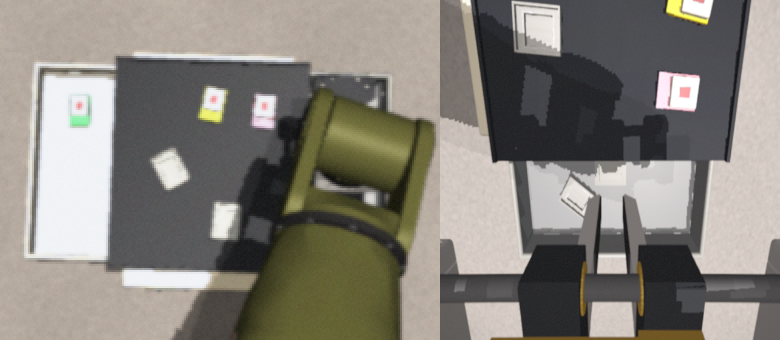

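Mould_c is in the pan, at about (612,172) in the right half; the cassettes, a and b are unmoved. Next is mould_b, from behind.

play_rows(
  motion=[
    [[0.15,-0.004,0,0,0,0,-0.57],[0.33,-0.012,0,0,0,0,-0.57],[0.52,-0.02,0,0,0,0,-0.57],[0.7,-0.028,0,0,0,0,-0.57],[0.86,-0.034,0,0,0,0,-0.57],[0.984,-0.036,0,0,0,0,-0.57],[0.984,-0.036,0,0,0,0,-0.57],[0.984,-0.036,0,0,0,0,-0.57],[0.984,-0.036,0,0,0,0,-0.57]],
  ],
)

```text
time_s: 6.05
ee_pos: [0.5276, 0.1093, 0.1313]
eef_rot: [-3.141, 0.0, 1.529]
force: [-0.4, 0.3, -0.7]
grip_width: 0.0206
grip_force: 0.0
```

play_rows(
  motion=[
    [[0,0.004,0.08,0,0,0,-0.57],[0,0.004,0.15,0,0,0,-0.57],[0,0.004,0.194,0,0,0,-0.57],[0,0.004,0.194,0,0,0,-0.57],[-0.03,0.004,0.194,0,0,0,-0.57],[-0.06,0.004,0.194,0,0,0,-0.57],[-0.09,0.004,0.194,0,0,0,-0.57],[-0.12,0.004,0.194,0,0,0,-0.57],[-0.15,0.004,0.194,0,0,0,-0.57],[-0.18,0.004,0.194,0,0,0,-0.57]],
  ],
)

```text
time_s: 7.05
ee_pos: [0.527, 0.0644, 0.0836]
eef_rot: [3.141, -0.0, 1.529]
force: [0.3, 0.1, 0.3]
grip_width: 0.0206
grip_force: 0.2
```

play_rows(
  motion=[
    [[-0.03,0,0,0,0,0,-0.57],[-0.06,0,0,0,0,0,-0.57],[-0.09,0,0,0,0,0,-0.57],[-0.12,0,0,0,0,0,-0.57],[-0.15,0,0,0,0,0,-0.57],[-0.18,0,0,0,0,0,-0.57],[-0.21,0,0,0,0,0,-0.57],[-0.24,0,0,0,0,0,-0.57],[-0.27,0,0,0,0,0,-0.57],[-0.3,0,0,0,0,0,-0.57]],
  ],
)

```text
time_s: 8.05
ee_pos: [0.5238, -0.0104, 0.0834]
eef_rot: [-3.142, -0.0, 1.53]
force: [-0.5, 0.3, 0.5]
grip_width: 0.0201
grip_force: 0.2
```

```bash
python3 - <<'E'
from m import *
o=get_obs(); print(o["ee_pos"],o["eef_rot"],o["time_s"])
w=camera("wrist")
cv2.imwrite("pics/v3.png",w["frame"][...,::-1])
E
```

```text
[ 0.52381249 -0.01043884  0.08344076] [-3.14158249e+00 -1.26584189e-05  1.52954774e+00] 8.05
```

View pics/v3.png

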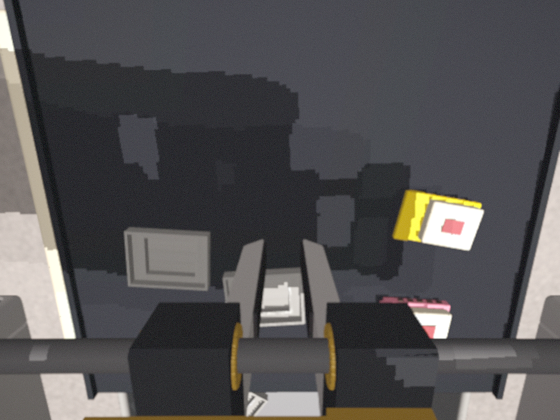

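Mould_b is squared against the fingers (columns 224–305, row ~290) and clear of a and the cassettes. I'll continue the push.

play_rows(
  motion=[
    [[-0.03,0,0,0,0,0,-0.57],[-0.06,0,0,0,0,0,-0.57],[-0.09,0,0,0,0,0,-0.57],[-0.12,0,0,0,0,0,-0.57],[-0.15,0,0,0,0,0,-0.57],[-0.18,0,0,0,0,0,-0.57],[-0.21,0,0,0,0,0,-0.57],[-0.24,0,0,0,0,0,-0.57],[-0.27,0,0,0,0,0,-0.57],[-0.3,0,0,0,0,0,-0.57]],
  ],
)

```text
time_s: 9.1
ee_pos: [0.5207, -0.0854, 0.0834]
eef_rot: [3.142, -0.0, 1.53]
force: [0.3, 0.5, 0.2]
grip_width: 0.0202
grip_force: 0.1
```

play_rows(
  motion=[
    [[-0.03,0,0,0,0,0,-0.57],[-0.06,0,0,0,0,0,-0.57],[-0.09,0,0,0,0,0,-0.57],[-0.12,0,0,0,0,0,-0.57],[-0.15,0,0,0,0,0,-0.57],[-0.18,0,0,0,0,0,-0.57],[-0.21,0,0,0,0,0,-0.57],[-0.21,0,-0.1,0,0,0,-0.57],[-0.21,0,-0.2,0,0,0,-0.57],[-0.21,0,-0.2,0,0,0,-0.57]],
  ],
)

```text
time_s: 10.1
ee_pos: [0.5199, -0.138, 0.1365]
eef_rot: [3.137, 0.001, 1.529]
force: [-0.1, -0.5, 0.9]
grip_width: 0.0206
grip_force: 0.0
```

```bash
python3 - <<'E'
from m import *
o=get_obs(); print(o["ee_pos"],o["eef_rot"],o["time_s"])
w=camera("wrist")
cv2.imwrite("pics/v4.png",w["frame"][...,::-1])
E
```

```text
[ 0.51985146 -0.13799835  0.13649438] [3.13681940e+00 1.38056170e-03 1.52936218e+00] 10.1
```

View pics/v4.png

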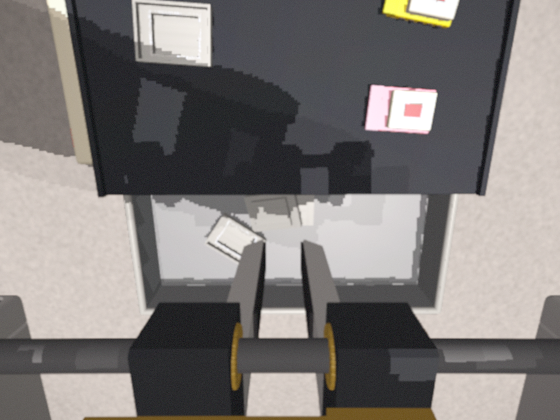

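Mould_b is off the plate and in the pan, with moulds at about (270,210) and (310,208); mould_a is untouched at (173,33). Next is mould_a.

play_rows(
  motion=[
    [[0.12,-0.05,0,0,0,0,-0.57],[0.28,-0.11,0,0,0,0,-0.57],[0.44,-0.18,0,0,0,0,-0.57],[0.58,-0.23,0,0,0,0,-0.57],[0.666,-0.267,0,0,0,0,-0.57],[0.666,-0.267,0,0,0,0,-0.57],[0.666,-0.267,0,0,0,0,-0.57],[0.666,-0.267,0,0,0,0,-0.57]],
  ],
)

```text
time_s: 10.95
ee_pos: [0.4589, 0.0311, 0.1331]
eef_rot: [-3.141, 0.0, 1.529]
force: [0.7, -0.8, -0.0]
grip_width: 0.0202
grip_force: 0.0
```

play_rows(
  motion=[
    [[0,0.004,0.08,0,0,0,-0.57],[0,0.004,0.15,0,0,0,-0.57],[0,0.004,0.2,0,0,0,-0.57],[0,0.004,0.2,0,0,0,-0.57],[-0.03,0.004,0.2,0,0,0,-0.57],[-0.06,0.004,0.2,0,0,0,-0.57],[-0.09,0.004,0.2,0,0,0,-0.57],[-0.12,0.004,0.2,0,0,0,-0.57],[-0.15,0.004,0.2,0,0,0,-0.57],[-0.18,0.004,0.2,0,0,0,-0.57]],
  ],
)

```text
time_s: 11.95
ee_pos: [0.4579, -0.0138, 0.0836]
eef_rot: [3.141, 0.0, 1.529]
force: [0.1, 0.3, 0.5]
grip_width: 0.0206
grip_force: 0.3
```

play_rows(
  motion=[
    [[-0.03,0,0,0,0,0,-0.57],[-0.06,0,0,0,0,0,-0.57],[-0.09,0,0,0,0,0,-0.57],[-0.12,0,0,0,0,0,-0.57],[-0.15,0,0,0,0,0,-0.57],[-0.18,0,0,0,0,0,-0.57],[-0.21,0,0,0,0,0,-0.57],[-0.24,0,0,0,0,0,-0.57],[-0.27,0,0,0,0,0,-0.57],[-0.3,0,0,0,0,0,-0.57]],
  ],
)

```text
time_s: 12.95
ee_pos: [0.4548, -0.0887, 0.0834]
eef_rot: [-3.142, 0.0, 1.53]
force: [-0.0, 0.4, 0.5]
grip_width: 0.0202
grip_force: 0.3
```

play_rows(
  motion=[
    [[-0.03,0,0,0,0,0,-0.57],[-0.06,0,0,0,0,0,-0.57],[-0.09,0,0,0,0,0,-0.57],[-0.12,0,0,0,0,0,-0.57],[-0.15,0,0,0,0,0,-0.57],[-0.18,0,0,0,0,0,-0.57],[-0.2,0,0,0,0,0,-0.57],[-0.2,0,-0.1,0,0,0,-0.57],[-0.2,0,-0.25,0,0,0,-0.57],[-0.2,0,-0.4,0,0,0,-0.57]],
  ],
)

```text
time_s: 13.95
ee_pos: [0.4524, -0.1381, 0.1845]
eef_rot: [-3.141, -0.0, 1.529]
force: [0.1, 0.3, -0.6]
grip_width: 0.0202
grip_force: 0.0
```

play_rows(
  motion=[
    [[0.05,0,-0.15,0,0,0,-0.57],[0.2,0,-0.25,0,0,0,-0.57],[0.4,-0.1,-0.3,0,0,0,-0.57],[0.6,-0.2,-0.3,0,0,0,-0.57],[0.8,-0.3,-0.3,0,0,0,-0.57],[1,-0.35,-0.3,0,0,0,-0.57],[1,-0.35,-0.3,0,0,0,-0.57],[1,-0.35,-0.3,0,0,0,-0.57]],
  ],
)

```text
time_s: 14.75
ee_pos: [0.375, 0.1172, 0.2587]
eef_rot: [3.141, -0.0, 1.533]
force: [0.5, -0.3, -0.5]
grip_width: 0.0204
grip_force: 0.0
```

play_rows(
  motion=[
    [[0.2,0,0,0,0,0,-0.57],[0.4,0,0,0,0,0,-0.57],[0.6,0,0,0,0,0,-0.57],[0.8,0,0,0,0,0,-0.57],[1,0,0,0,0,0,-0.57],[1,0,0,0,0,0,-0.57],[1,0,0,0,0,0,-0.57]],
  ],
)

```text
time_s: 15.45
ee_pos: [0.3864, 0.3648, 0.2577]
eef_rot: [-3.141, 0.001, 1.53]
force: [-0.4, -1.2, -0.1]
grip_width: 0.0202
grip_force: 0.0
```

```bash
python3 - <<'E'
from m import *
o=get_obs(); print(o["ee_pos"],o["time_s"])
c=camera("top"); s=camera("side"); analyse(c)
P=cloud(c)[...,2]; print("pan max height",np.nanmax(P[170:262,337:368]))
cv2.imwrite("pics/v5.png",np.hstack([cv2.resize(c["frame"][60:300,100:480,::-1],(570,360)),cv2.resize(s["frame"][220:290,240:345,::-1],(230,153),interpolation=2) if 0 else cv2.copyMakeBorder(cv2.resize(s["frame"][220:290,240:345,::-1],(230,153)),0,207,0,0,0)]))
E
```

```text
[0.38640619 0.3648344  0.25765262] 15.45
plate z 0.06059049852866738
plate ((0.5341615676879883, 0.01395513117313385), (0.25620585680007935, 0.2727507948875427), 87.87205505371094)
[[ 0.3931 -0.109 ]
 [ 0.6657 -0.1191]
 [ 0.6752  0.1369]
 [ 0.4026  0.147 ]]
obj px [312. 185.] xy 0.6027 -0.0575 size 0.032 0.046 yaw -5.4 z [0.062 0.075] sat 19.0
obj px [286. 182.] xy 0.6127 0.0093 size 0.031 0.046 yaw -12.7 z [0.062 0.075] sat 58.0
pan max height 0.03052497317897873
```

View pics/v5.png

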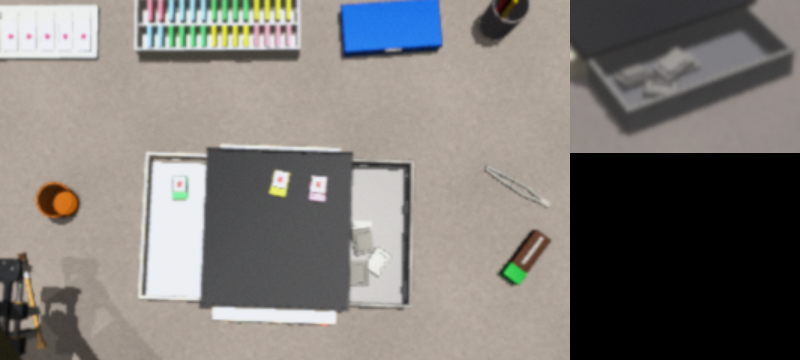

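The plate now holds only the two cassettes, and they haven't moved. The pan holds four moulds, at about (362,226), (360,240), (358,272) and (378,262), all below its rim (highest reading 31 mm). The other bench items are where they were.

```bash
python3 -c "
from station import workorder
print(workorder.hand_in())"
```

```text
the job is handed in; nothing more can be done
None
```

I swept the three empty moulds off the cold plate into the steel mould pan and handed the job in at about 15.5 s. The two cassettes are where they were, and nothing else on the bench looked disturbed in the last picture; the hand-in gave no verdict.

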